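# Clear down the prep board

### The job

Clear down the prep station: with the scraper, push every pumpkin chunk off the chopping board into the catch pan at its open front edge; use only the scraper on the food, never the bare gripper. Then stand the scraper upright in its black tray, and hang every blue basket that is there by its handle on the red hooks and let go, so that each hangs freely there. Do not shift or knock over the other things on the bench.

Things in the scene. Friction and masses are not known exactly. Their poses are not given: they have to be found in the camera images.
- station: Fixed prep station: green chopping board on a stand, shallow pan under its open front edge. Origin at bench level; x points away from the pan (roughly away from the robot), y left, z up. Board top at z=75 mm, x=-125 (open edge) to 145, y=-125 to 125. Rims 16 mm high close both sides (inner faces y=-115, 115) and the back (inner face x=135).
- pan_floor (a point): middle of the inner floor of the aluminium catch pan (part of the station, axes as the station's). Pan 160 mm (x) by 240 mm (y) outside, walls 4 mm thick, rim 50 mm above the bench, so below the board; it reaches 10 mm under the board's open edge
- hookstand: Fixed steel stand with three red hooks in a row. Origin on the bench under its horizontal bar; x points away from the hooks' tips (roughly away from the robot), y along the bar, z up. The bar lies 80 mm behind (+x of) the hook seats and 25 mm above them; two posts at y=-70 and 70, base plate 120 x 180 x 12 mm
- scraper: Hand scraper, about 250 g: white block 30 mm thick (x), 100 mm wide (y), 55 mm high, with an orange D-shaped handle; stands upright on the block. Origin: centre of its underside, z up. Straight handle bar along y, 100 x 12 x 12 mm, centre 130 mm above the underside, on two 8 mm posts at y=-46 and 46; open window under the bar 69 mm high, 84 mm wide. Front and back are alike
- tray: Fixed black resting tray for the scraper, on the bench: 64 mm (x) by 132 mm (y) outside, 16 mm high, walls and floor 4 mm thick, so 56 x 124 mm inside; its long side (y) matches the scraper's width. Origin: centre of its underside, z up
- hook_1 (a point): seat of the right (-y) hook, on the centre line of its 8 mm round bar, 260 mm above the bench; axes as the hookstand's. Flat 8 mm each way in x, then rising to the stand's bar (25 mm up at x=80) and to the free tip (22 mm up at x=-30). A handle goes in from -x over the tip, then down; seated, its bar's centre is 10 mm above this point. Hooks 140 mm apart
- hook_2 (a point): seat of the middle hook, on the centre line of its 8 mm round bar, 260 mm above the bench; axes as the hookstand's. Flat 8 mm each way in x, then rising to the stand's bar (25 mm up at x=80) and to the free tip (22 mm up at x=-30). A handle goes in from -x over the tip, then down; seated, its bar's centre is 10 mm above this point. Hooks 140 mm apart
- hook_3 (a point): seat of the left (+y) hook, on the centre line of its 8 mm round bar, 260 mm above the bench; axes as the hookstand's. Flat 8 mm each way in x, then rising to the stand's bar (25 mm up at x=80) and to the free tip (22 mm up at x=-30). A handle goes in from -x over the tip, then down; seated, its bar's centre is 10 mm above this point. Hooks 140 mm apart
- basket_1: Empty blue plastic basket, about 200 g, 90 mm (x), 100 mm (y), 55 mm high, with a rigid yellow handle over it; stands upright. Origin: centre of its underside, z up. Straight handle bar along y, 100 x 12 x 12 mm, centre 130 mm above the underside, on two 8 mm posts at y=-46 and 46; open window under the bar 69 mm high, 84 mm wide. May be absent
- basket_1_bar (a point): centre of the handle bar of basket 1 (axes as the basket's)
- basket_2: Empty blue plastic basket, about 200 g, 90 mm (x), 100 mm (y), 55 mm high, with a rigid yellow handle over it; stands upright. Origin: centre of its underside, z up. Straight handle bar along y, 100 x 12 x 12 mm, centre 130 mm above the underside, on two 8 mm posts at y=-46 and 46; open window under the bar 69 mm high, 84 mm wide. May be absent
- basket_2_bar (a point): centre of the handle bar of basket 2 (axes as the basket's)
- basket_3: Empty blue plastic basket, about 200 g, 90 mm (x), 100 mm (y), 55 mm high, with a rigid yellow handle over it; stands upright. Origin: centre of its underside, z up. Straight handle bar along y, 100 x 12 x 12 mm, centre 130 mm above the underside, on two 8 mm posts at y=-46 and 46; open window under the bar 69 mm high, 84 mm wide. May be absent
- basket_3_bar (a point): centre of the handle bar of basket 3 (axes as the basket's)
- chunk_1: Orange pumpkin chunk 40 x 36 x 34 mm (x, y, z), about 40 g, lying on the board; origin at the centre of its underside as laid. May be absent
- chunk_2: Orange pumpkin chunk 40 x 36 x 34 mm (x, y, z), about 40 g, lying on the board; origin at the centre of its underside as laid. May be absent
- chunk_3: Orange pumpkin chunk 40 x 36 x 34 mm (x, y, z), about 40 g, lying on the board; origin at the centre of its underside as laid. May be absent
- chunk_4: Orange pumpkin chunk 40 x 36 x 34 mm (x, y, z), about 40 g, lying on the board; origin at the centre of its underside as laid. May be absent
- chunk_5: Orange pumpkin chunk 40 x 36 x 34 mm (x, y, z), about 40 g, lying on the board; origin at the centre of its underside as laid. May be absent
- spice_can: bystander: blue spice can, 54 mm across, 100 mm high, standing; origin at the centre of its underside
- mug: bystander: white mug, 76 mm across, 85 mm high, handle to its +y; origin at the centre of its underside
- jar: bystander: amber jar, 60 mm across, 90 mm high; origin at the centre of its underside
- bowl: bystander: white bowl 120 mm across, 55 mm high; origin at the centre of its underside
- shaker: bystander: yellow bottle, 44 mm across, 100 mm high; origin at the centre of its underside
Things that resemble listed ones, but are neither listed nor needed, are in the scene too. Leave any green or pink look-alike of the basket_1 alone.

How it is judged:
On the way:
1. every chunk has been pushed off the board into the catch pan (x of chunk_1 in the frame of station between -0.275 and -0.105 m and y of chunk_1 in the frame of station between -0.12 and 0.12 m and z of each of chunk_1, chunk_2, chunk_3, chunk_4, chunk_5 in the frame of station below 0.073 m and x of chunk_2 in the frame of station between -0.275 and -0.105 m and y of chunk_2 in the frame of station between -0.12 and 0.12 m and x of chunk_3 in the frame of station between -0.275 and -0.105 m and y of chunk_3 in the frame of station between -0.12 and 0.12 m and x of chunk_4 in the frame of station between -0.275 and -0.105 m and y of chunk_4 in the frame of station between -0.12 and 0.12 m and x of chunk_5 in the frame of station between -0.275 and -0.105 m and y of chunk_5 in the frame of station between -0.12 and 0.12 m), for 0.2 s.
At the end, for the whole second after the job is handed in: Every chunk lies in the catch pan; the scraper stands upright on the floor of its tray; every basket hangs with at most a slight sway (150 mm/s): handle bar on a hook between tip and stand, hook within 35 mm of the bar's middle, bar centre at most 32 mm above the seat, tilt under 0.4 rad (all of step 1 and ((x of basket_1_bar in the frame of hook_1 between -0.022 and 0.05 m and y of basket_1_bar in the frame of hook_1 between -0.035 and 0.035 m and z of basket_1_bar in the frame of hook_1 between 0 and 0.032 m) or (x of basket_1_bar in the frame of hook_2 between -0.022 and 0.05 m and y of basket_1_bar in the frame of hook_2 between -0.035 and 0.035 m and z of basket_1_bar in the frame of hook_2 between 0 and 0.032 m) or (x of basket_1_bar in the frame of hook_3 between -0.022 and 0.05 m and y of basket_1_bar in the frame of hook_3 between -0.035 and 0.035 m and z of basket_1_bar in the frame of hook_3 between 0 and 0.032 m)) and contact force between each of basket_1, basket_2, basket_3 and hookstand above 0.4 N and angle between each of basket_1, basket_2, basket_3's own z axis and vertical below 0.4 rad and linear speed of each of basket_1, basket_2, basket_3 below 0.15 m/s and ((x of basket_2_bar in the frame of hook_1 between -0.022 and 0.05 m and y of basket_2_bar in the frame of hook_1 between -0.035 and 0.035 m and z of basket_2_bar in the frame of hook_1 between 0 and 0.032 m) or (x of basket_2_bar in the frame of hook_2 between -0.022 and 0.05 m and y of basket_2_bar in the frame of hook_2 between -0.035 and 0.035 m and z of basket_2_bar in the frame of hook_2 between 0 and 0.032 m) or (x of basket_2_bar in the frame of hook_3 between -0.022 and 0.05 m and y of basket_2_bar in the frame of hook_3 between -0.035 and 0.035 m and z of basket_2_bar in the frame of hook_3 between 0 and 0.032 m)) and ((x of basket_3_bar in the frame of hook_1 between -0.022 and 0.05 m and y of basket_3_bar in the frame of hook_1 between -0.035 and 0.035 m and z of basket_3_bar in the frame of hook_1 between 0 and 0.032 m) or (x of basket_3_bar in the frame of hook_2 between -0.022 and 0.05 m and y of basket_3_bar in the frame of hook_2 between -0.035 and 0.035 m and z of basket_3_bar in the frame of hook_2 between 0 and 0.032 m) or (x of basket_3_bar in the frame of hook_3 between -0.022 and 0.05 m and y of basket_3_bar in the frame of hook_3 between -0.035 and 0.035 m and z of basket_3_bar in the frame of hook_3 between 0 and 0.032 m)) and x of scraper in the frame of tray between -0.022 and 0.022 m and y of scraper in the frame of tray between -0.025 and 0.025 m and z of scraper in the frame of tray below 0.012 m and angle between scraper's own z axis and vertical below 0.12 rad and linear speed of scraper below 0.03 m/s); the robot touches nothing.
It fails at once if the gripper's fingers touch a chunk with more than 1 N (contact force between the fingers and chunk_1 above 1 N or contact force between the fingers and chunk_2 above 1 N or contact force between the fingers and chunk_3 above 1 N or contact force between the fingers and chunk_4 above 1 N or contact force between the fingers and chunk_5 above 1 N).
It fails at once if a bystander is shifted by more than 40 mm or knocked over (distance of any of spice_can, mug, jar, bowl, shaker from where it was at the start of the episode above 0.04 m or angle between any of spice_can, mug, jar, bowl, shaker's own z axis and vertical above 0.5 rad).
Of chunk_1, chunk_2, chunk_3, chunk_4, chunk_5 only 3 to 5 are there at a start; the rules pass over those that are not, and their reading is None.
Of basket_1, basket_2, basket_3 only 2 to 3 are there at a start; the rules pass over those that are not, and their reading is None.
At some moment in a run one of chunk_1, chunk_2, chunk_3, chunk_4, chunk_5, basket_1, basket_2, basket_3 may be knocked a few centimetres aside while the robot is not near it.
It also fails if it takes over 210 s, if anything falls off the work surface, if the arm or the gripper's body presses on something with over 40 N, if the wrist force passes 120 N, or if a joint passes its speed limit or range.

### The arm

A 7-joint arm with a two-finger parallel gripper is mounted at the origin on the work surface. World frame = base frame: x ahead of the robot, y to its left, z up, the work surface at z = 0. Lengths are in m, angles in rad, forces in N, time in s.
With the tool pointing down it reaches from about 0.4 to 0.85 m from the base axis. Payload 4.5 kg.
Tool frame: the origin (TCP) lies between the finger pads; the fingertips stand bot.nose_length ahead of it and the grasp point (between the pads) lies 3 mm ahead of it (bot.nose_length is the distance from the TCP to the fingertips, in m); z points along the fingers, y is the line along which they close (so a half turn about z gives the same grasp; the last joint's range is limited). The gripper opens to 88 mm and grips with 3 to 60 N. Pads are 18 mm wide; open, the fingers measure 123 mm over their backs; the gripper's body (75 mm by 187 mm) begins 45 mm behind the grasp point.
Start: joints at [1.337, 0.689, -0.195, 1.565, 0.157, 0.902, -0.215], TCP at [0.165, -0.603, 0.261] pointing down, gripper open.
Joint ranges: [-3.01, 3.01], [-0.46, 2.08], [-1.47, 1.51], [0.13, 2.56], [-1, 4.14], [0.04, 2.09], [-2.66, 2.66]. Speed limits (rad/s): [2.57, 2.57, 3.14, 3.14, 3.14, 3.14, 3.14].

### API

Orientations are given as a unit quaternion [x, y, z, w].
In Python, from station import bot gives the robot as it stands.
- The arm moves only by the tool play_rows, never from a script. Its argument "commands" is a list of rows, each a list of 5 numbers: the shift along the world's x, y, z in mm, then the turn about the world's z in degrees, then the closure, from 0 (fully open) to 1 (shut). In form: [[dx, dy, dz, twist, fingers], ...]. A call has 1 to 10 rows; each row is the pose to reach, as a shift and turn from the pose commanded when the call began; what a row does not reach only later rows make up. A row lasts 1/10 s, in which the tool goes at most 50 mm and 8.59 degrees, less where a joint would pass 70% of its speed; a pose out of reach is approached as far as the arm can. A call with a gripper value outside its range is refused whole. The fingers move at their own pace and stop on an object; "force" is the grip in N (left out, the last holds). Time passes only in rows, so rows that repeat a pose let the fingers close. It gives the time, the measured TCP pose, the force, the opening and the grip force at its end, in the units of the state.
- bot.state(): the state, without advancing time (a new reading comes with each control period).
- bot.read_camera(name): name is "side" or "top"; returns the picture (420x560x3 uint8, blue, green, red); there is no depth.
- bot.get_calibration(name): a dict with "intrinsics" (3x3 intrinsics, pixels), "eye" and "attitude" of the camera in the world. Camera axes: x right, y up, looking along -z (the intrinsics and any distortion apply to the point x, -y, -z); pixel columns grow to the right and rows downward; lengths in m; the calibration is good to about 2 mm. A picture is of the moment at which its call begins. get_calibration takes no time and is no camera call.
- bot.finish_job(): hands the job in; it is judged then, once.
The state is a dict: "clock": time; "joint_positions": joint angles; "dq": joint speeds; "tau": joint torques, N m; "ee_pos": TCP position; "tcp_rot": TCP orientation; "force": force on the tool from outside, world axes, zero at the start; "torque": the same for the moment, N m; "grip_width": finger opening in m; "finger_force": force on a finger pad.
Only numpy, scipy, OpenCV 4.12 (cv2) and the standard library are available. Lean on these libraries where they do the work, as an engineer would, in place of code of your own. Each camera call takes 0.05 s, during which the arm holds its last target. There are 200 camera calls.

## Working session

There is one attempt and no reset: what is moved stays moved. The work goes in short steps, Python scripts to look and compute and a tool call to move; the robot and the scene stay as the last step left them, time stands still between calls to the robot, and variables do not carry over. Pictures are saved under pics/ and viewed, at most 17 in all, crops included, and the job is handed in when it is done.

Besides the shell and the picture viewer there is one more tool, called after "Emit:" as a command line: name --pt "numbers of a row" for each row, then --argument value for the rest. play_rows: Moves the arm, as the interface text tells. Its arguments: {"type":"object","properties":{"commands":{"type":"array","items":{"type":"array","items":{"type":"number"}}},"force":{"type":"number"}},"required":["commands"]}

```bash
ls; mkdir -p pics; python3 - <<'E'
from station import bot
import cv2
s=bot.state(); print(s, bot.nose_length)
for n in("side","top"):
    cv2.imwrite(f"pics/{n}0.png",bot.read_camera(n)); print(n,bot.get_calibration(n))
E
```

```text
pics
{'clock': 0.0, 'joint_positions': array([ 1.33681798,  0.69003304, -0.19452577,  1.56633088,  0.15731255,
        0.90251141, -0.21508741]), 'dq': array([-0.00051267, -0.00221887,  0.00145192,  0.0001487 ,  0.00060234,
       -0.0016378 , -0.0005138 ]), 'tau': array([-1.26994155e-04, -5.27563334e+01, -1.26708996e+00, -1.53432852e+01,
       -5.26562543e-02,  6.30299299e-03,  1.75191217e-04]), 'ee_pos': array([ 0.16516868, -0.60216355,  0.25988319]), 'tcp_rot': array([ 9.91042290e-01,  1.33545081e-01, -1.92902870e-04, -9.24300765e-04]), 'force': array([-0.21895885, -0.86542737, -0.12792094]), 'torque': array([ 0.03548454,  0.01848186, -0.045013  ]), 'finger_force': 0.0, 'grip_width': 0.08847970772569094} 0.022
side {'intrinsics': array([[473.29666884,   0.        , 285.22037968],
       [  0.        , 473.29666884, 212.4186607 ],
       [  0.        ,   0.        ,   1.        ]]), 'eye': array([0.10454061, 0.83510127, 0.95748969]), 'attitude': array([-0.09973958,  0.40866982,  0.88629629, -0.19370052])}
top {'intrinsics': array([[534.25574664,   0.        , 274.64130909],
       [  0.        , 534.25574664, 211.92371972],
       [  0.        ,   0.        ,   1.        ]]), 'eye': array([ 0.37387871, -0.02440116,  1.71236285]), 'attitude': array([-0.03175948,  0.01947713,  0.71336874, -0.69979784])}
```

View pics/top0.png

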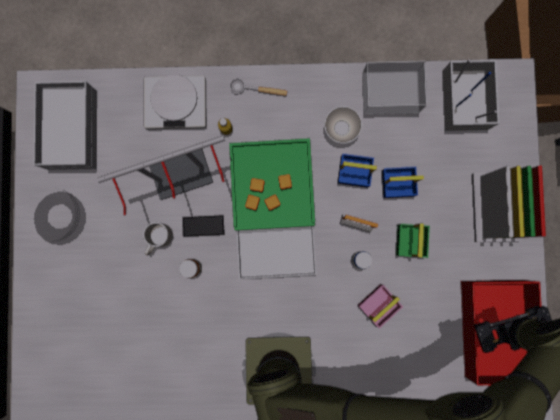

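View pics/side0.png

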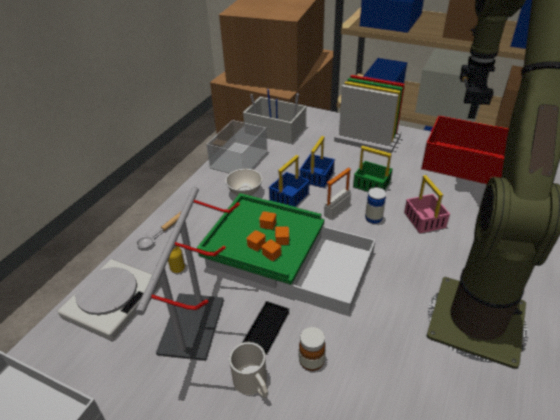

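```bash
cat > h.py <<'E'
import numpy as np, cv2
from scipy.spatial.transform import Rotation as R
from station import bot
CAL={n:bot.get_calibration(n) for n in("side","top")}
def ray(n,p):
    c=CAL[n]; d=np.linalg.solve(c["intrinsics"],[p[0],p[1],1.]); d=R.from_quat(c["attitude"]).apply([d[0],-d[1],-d[2]])
    return c["eye"],d/np.linalg.norm(d)
def cast(n,p,z):
    e,d=ray(n,p); return e+d*(z-e[2])/d[2]
def proj(n,P):
    c=CAL[n]; q=R.from_quat(c["attitude"]).inv().apply(np.asarray(P)-c["eye"]); q=c["intrinsics"]@[q[0],-q[1],-q[2]]
    return q[:2]/q[2]
def tri(a,b):
    "midpoint of the top ray and the side ray, and their gap"
    (e,d),(f,g)=ray("top",a),ray("side",b)
    t,s=np.linalg.lstsq(np.c_[d,-g],f-e,rcond=None)[0]; p,q=e+t*d,f+s*g
    return (p+q)/2,np.linalg.norm(p-q)
COL=dict(yellow=((22,120,60),(33,255,255)),orange=((6,130,60),(20,255,255)),green=((45,100,30),(85,255,255)),
 red=((172,120,50),(180,255,255)),red2=((0,150,50),(4,255,255)),blue=((105,120,30),(125,255,255)),black=((0,0,0),(180,255,28)))
def mask(im,c): return cv2.inRange(cv2.cvtColor(im,cv2.COLOR_BGR2HSV),*map(np.array,COL[c]))
def blobs(im,c,amin=20):
    o=[]
    for k in cv2.findContours(mask(im,c),cv2.RETR_EXTERNAL,cv2.CHAIN_APPROX_NONE)[0]:
        if cv2.contourArea(k)>=amin:
            r=cv2.minAreaRect(k); o.append((cv2.contourArea(k),np.round(r[0],1),np.round(cv2.boxPoints(r),1).tolist()))
    return o
E
python3 - <<'E'
from h import *
for n in("top","side"):
    im=cv2.imread(f"pics/{n}0.png")
    for c in COL:
        for a,ce,b in blobs(im,c):
            if a<15000 : print(n,c,a,ce,b)
t=cv2.imread("pics/top0.png"); s=cv2.imread("pics/side0.png")
A=cv2.resize(t[120:320,325:465],(0,0),fx=2.8,fy=2.8,interpolation=3);B=cv2.resize(s[130:240,260:460],(0,0),fx=2,fy=2,interpolation=3)
o=np.zeros((560,800,3),np.uint8);o[:A.shape[0],:A.shape[1]]=A;o[:B.shape[0],400:400+B.shape[1]]=B
C=cv2.resize(t[125:255,90:260],(0,0),fx=2.35,fy=2.35,interpolation=3);o[230:230+C.shape[0],400:400+C.shape[1]]=C[:,:400]
cv2.imwrite("pics/crop0.png",o)
E
```

```text
top yellow 95.5 [385.1 309.1] [[371.5, 318.5], [395.6000061035156, 296.3999938964844], [398.6000061035156, 299.70001220703125], [374.5, 321.70001220703125]]
top yellow 109.0 [420.6 240.1] [[416.8999938964844, 256.0], [419.1000061035156, 223.8000030517578], [424.3999938964844, 224.1999969482422], [422.1000061035156, 256.3999938964844]]
top yellow 70.5 [405.5 177.5] [[389.0, 180.0], [389.0, 175.0], [422.0, 175.0], [422.0, 180.0]]
top yellow 329.5 [519.7 201.1] [[515.0999755859375, 166.10000610351562], [520.7999877929688, 165.89999389648438], [524.4000244140625, 236.0], [518.5999755859375, 236.3000030517578]]
top yellow 63.5 [359.1 165.4] [[342.79998779296875, 165.0], [343.6000061035156, 160.3000030517578], [375.3999938964844, 165.8000030517578], [374.6000061035156, 170.39999389648438]]
top yellow 40.0 [224.9 127.5] [[219.0, 125.0], [229.3000030517578, 122.69999694824219], [230.89999389648438, 129.89999389648438], [220.60000610351562, 132.1999969482422]]
top orange 64.0 [360.2 220.8] [[343.70001220703125, 217.89999389648438], [344.79998779296875, 214.3000030517578], [376.70001220703125,
[... 9385 characters left out ...]
90.0]]
side black 906.5 [475.4  88. ] [[456.70001220703125, 115.9000015258789], [461.79998779296875, 57.29999923706055], [494.1000061035156, 60.099998474121094], [489.1000061035156, 118.69999694824219]]
side black 98.0 [483.1  54.1] [[470.0, 56.099998474121094], [471.1000061035156, 48.400001525878906], [496.1000061035156, 52.0], [495.0, 59.70000076293945]]
side black 22.5 [338.2  19.1] [[335.1000061035156, 27.899999618530273], [336.70001220703125, 9.800000190734863], [341.29998779296875, 10.199999809265137], [339.70001220703125, 28.299999237060547]]
side black 761.5 [488.7  12.3] [[452.5, 22.5], [500.6000061035156, -23.5], [525.0, 2.0999999046325684], [476.8999938964844, 48.099998474121094]]
```

View pics/crop0.png

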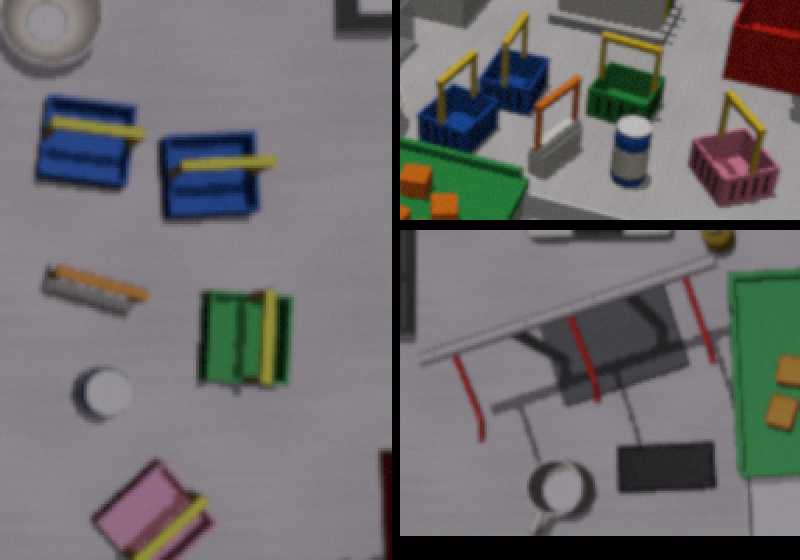

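```bash
python3 - <<'E'
from h import *
np.set_printoptions(precision=4,suppress=True)
t=cv2.imread("pics/top0.png"); s=cv2.imread("pics/side0.png")
def rect(b,z):
    c=np.array([cast("top",p,z)[:2] for p in b]); e=c-np.roll(c,-1,0); L=np.linalg.norm(e,axis=1)
    u=e[0 if L[0]>L[1] else 1]; return c.mean(0),np.degrees(np.arctan(u[1]/u[0])),L[:2]
for nm,c,lo,hi in(("b1","yellow",(340,158),(378,174)),("b2","yellow",(385,170),(425,185)),("scr","orange",(340,210),(380,230))):
    for a,ce,b in blobs(t,c):
        if lo[0]<ce[0]<hi[0] and lo[1]<ce[1]<hi[1]:
            r=rect(b,.136); print(nm,*r)
            u=np.array([np.cos(np.radians(r[1])),np.sin(np.radians(r[1]))])*.05
            for k in(-1,1): print("  side px bar end",proj("side",[*(r[0]+k*u),.130]))
for a,ce,b in blobs(t,"green"):
    if a>5000: print("board",[cast("top",p,.091)[:2] for p in b],rect(b,.088))
for a,ce,b in blobs(t,"orange"):
    if 240<ce[0]<300 and ce[1]>170: print("chunk",rect(b,.105))
# tray
g=cv2.cvtColor(t,cv2.COLOR_BGR2GRAY); m=np.zeros_like(g); m[210:240,178:228]=(g[210:240,178:228]<50)*255
k=max(cv2.findContours(m,0,1)[0],key=cv2.contourArea); b=cv2.boxPoints(cv2.minAreaRect(k)); print("tray",b.tolist(),rect(b,.014))
# hooks: red pixels in the stand's window
for n,im,w in(("top",t,(100,140,232,220)),("side",s,(140,190,240,315))):
    h=cv2.cvtColor(im,cv2.COLOR_BGR2HSV); m=((h[...,0]<8)|(h[...,0]>170))&(h[...,1]>110)&(h[...,2]>40); m=m.astype(np.uint8)*255
    q=np.zeros_like(m); q[w[1]:w[3],w[0]:w[2]]=m[w[1]:w[3],w[0]:w[2]]
    for k in cv2.findContours(cv2.morphologyEx(q,cv2.MORPH_CLOSE,np.ones((3,3))),0,1)[0]:
        if len(k)>3 and cv2.contourArea(k)>10:
            k=k[:,0]; i=k[:,1].argmin() if n=="top" else k[:,0].argmin(); j=k[:,1].argmax() if n=="top" else k[:,0].argmax()
            print(n,"hook",k[i],k[j],[cast(n,k[x],z) for x,z in((i,.285),(j,.282))])
E
```

```text
b1 [ 0.6222 -0.2513] 78.82334868117276 [0.0143 0.0955]
  side px bar end [297.3489 157.3562]
  side px bar end [278.1651 172.6011]
b2 [ 0.583  -0.3872] 88.78985903165841 [0.0149 0.0973]
  side px bar end [322.5914 138.2922]
  side px bar end [310.2696 153.4138]
scr [ 0.4572 -0.2496] 72.17329514531038 [0.0111 0.0976]
  side px bar end [348.7017 170.5247]
  side px bar end [327.6931 185.5169]
board [array([0.7063, 0.1401]), array([ 0.7161, -0.1076]), array([ 0.45  , -0.1172]), array([0.4399, 0.1276])] (array([0.5784, 0.0108]), np.float64(2.0633848793143255), array([0.2484, 0.2667]))
chunk (array([0.5205, 0.0096]), np.float64(-64.47386245316079), array([0.0379, 0.0366]))
chunk (array([0.5221, 0.07  ]), np.float64(-14.965030483928425), array([0.0397, 0.0344]))
chunk (array([0.5743, 0.0551]), np.float64(79.43006611733739), array([0.0349, 0.0394]))
chunk (array([ 0.5822, -0.0295]), np.float64(8.285834280946787), array([0.0338, 0.0386]))
tray [[182.3299102783203, 217.25772094726562], [222.5196075439453, 215.430908203125], [223.35670471191406, 233.847412109375], [183.16700744628906, 235.67422485351562]] (array([0.4585, 0.2338]), np.float64(-88.52700141638205), array([0.1288, 0.0588]))
top hook [113 178] [124 214] [array([0.5785, 0.4352, 0.285 ]), array([0.4804, 0.406 , 0.282 ])]
top hook [161 162] [173 197] [array([0.6194, 0.3046, 0.285 ]), array([0.5238, 0.2731, 0.282 ])]
top hook [211 145] [223 181] [array([0.663 , 0.1685, 0.285 ]), array([0.5645, 0.1374, 0.282 ])]
side hook [151 295] [208 302] [array([0.579 , 0.4335, 0.285 ]), array([0.4762, 0.4023, 0.282 ])]
side hook [175 242] [224 247] [array([0.621 , 0.2988, 0.285 ]), array([0.5228, 0.2676, 0.282 ])]
side hook [194 200] [238 204] [array([0.6624, 0.166 , 0.285 ]), array([0.5652, 0.1347, 0.282 ])]
```

Candidates (top view): scraper = orange bar over a white block at (360,221), and not the orange spoon handle (272,91) or the orange chunks. Wanted baskets = blue at (358,166) and (405,177), and not green (420,240), pink (385,309) or the blue spice can (362,261). The close crop confirms this. There are 4 chunks on the board at (272,202), (252,202), (257,185) and (285,182). The tray is the black rectangle at (203,225). The hook tips are at (124,214), (173,197) and (223,181).

Emit:
play_rows --pt "29 35 0 5.7 0" --pt "58 70 0 11.4 0" --pt "88 105 0 17 0" --pt "117 140 0 22.8 0" --pt "146 175 0 28.5 0" --pt "175 210 0 34 0" --pt "204 245 0 40 0" --pt "234 280 0 45.5 0" --pt "263 315 0 51.2 0" --pt "292 352 0 57 0"

```text
clock: 1.1
ee_pos: [0.4581, -0.2495, 0.2606]
tcp_rot: [0.806, 0.592, -0.0, -0.0]
force: [-0.0, 0.1, -0.5]
grip_width: 0.0886
finger_force: 0.0
```

Emit:
play_rows --pt "0 0 -30 0 0" --pt "0 0 -60 0 0" --pt "0 0 -60 0 0" --pt "0 0 -60 0 0" --pt "0 0 -60 0 0"

```text
clock: 1.6
ee_pos: [0.458, -0.2513, 0.2019]
tcp_rot: [0.807, 0.59, 0.001, 0.001]
force: [0.2, 0.7, 0.1]
grip_width: 0.0883
finger_force: 0.0
```

```bash
cat >> h.py <<'E'
def yaw(s=None):
    "heading of the tool's y line, folded to +-90 deg"
    y=R.from_quat((s or bot.state())["tcp_rot"]).apply([0,1,0]); return (np.degrees(np.arctan2(y[1],y[0]))+90)%180-90
def to(x,y,z,a):
    s=bot.state(); print("delta mm",np.round((np.array([x,y,z])-s["ee_pos"])*1000,1),"deg",round(a-yaw(s),1),"| t",round(s["clock"],2),"q",np.round(s["joint_positions"],2),"F",np.round(s["force"],1),"w",round(s["grip_width"],4))
E
python3 - <<'E'
from h import *
to(.4572,-.2496,.133,-17.8)
t=bot.read_camera("top");s=bot.read_camera("side")
A=cv2.resize(t[150:290,280:440],(0,0),fx=2.5,fy=2.5,interpolation=3);B=cv2.resize(s[100:240,260:420],(0,0),fx=2.5,fy=2.5,interpolation=3)
cv2.imwrite("pics/pre.png",np.hstack([A,B]))
E
```

```text
delta mm [ -0.8   1.7 -68.9] deg -0.1 | t 1.6 q [ 0.66  0.66 -0.39  1.93  0.41  0.63 -0.31] F [0.2 0.7 0.1] w 0.0883
```

View pics/pre.png

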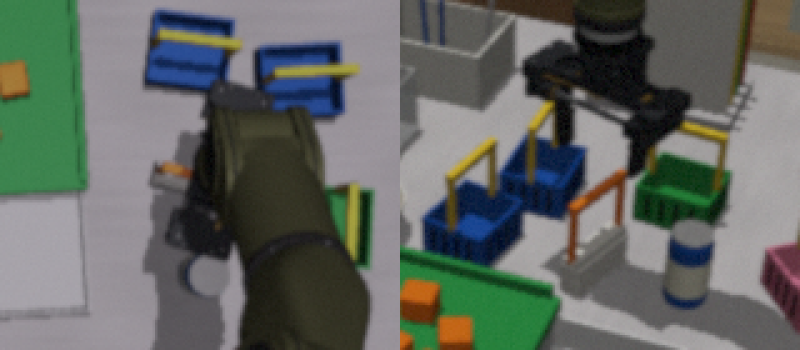

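The crop shows the open gripper above the scraper's orange bar, near (600,190) in the side half, straddling it crosswise. Nothing is between the fingers except the bar.

Emit:
play_rows --pt "0 0 -20 0 0" --pt "0 1 -40 0 0" --pt "0 1 -58 0 0" --pt "0 1 -69 0 0" --pt "0 1 -69 0 0" --pt "0 1 -69 0 0.5" --pt "0 1 -69 0 1" --pt "0 1 -69 0 1" --pt "0 1 -69 0 1" --pt "0 1 -69 0 1" --force 50

```text
clock: 2.7
ee_pos: [0.4575, -0.2498, 0.1321]
tcp_rot: [0.807, 0.59, 0.0, 0.0]
force: [-0.5, -0.6, 0.4]
grip_width: 0.0506
finger_force: 0.0
```

Emit:
play_rows --pt "0 0 0 0 1" --pt "0 0 0 0 1" --pt "0 0 0 0 1" --pt "0 0 0 0 1" --pt "0 0 0 0 1"

```text
clock: 3.2
ee_pos: [0.4575, -0.2497, 0.1317]
tcp_rot: [0.807, 0.59, 0.0, 0.0]
force: [-0.4, -1.4, -0.3]
grip_width: 0.0109
finger_force: 50.1
```

```bash
python3 - <<'E'
from h import *
to(.4572,-.2496,.300,-17.8); print(bot.state()["ee_pos"],bot.state()["finger_force"])
E
```

```text
delta mm [-3.000e-01  1.000e-01  1.683e+02] deg -0.1 | t 3.2 q [ 0.6   0.77 -0.31  1.98  0.49  0.46 -0.38] F [-0.4 -1.4 -0.3] w 0.0109
[ 0.45753107 -0.24974963  0.13174923] 50.080088675022125
```

Emit:
play_rows --pt "0 0 40 0 1" --pt "0 0 80 0 1" --pt "0 0 120 0 1" --pt "0 0 150 0 1" --pt "0 39 150 3 1" --pt "32 78 150 7 1" --pt "64 117 150 10 1" --pt "96 156 150 14 1" --pt "144 195 150 17 1" --pt "191 234 150 20 1"

```text
clock: 4.2
ee_pos: [0.6301, -0.0299, 0.281]
tcp_rot: [0.692, 0.722, -0.001, -0.0]
force: [0.5, -1.3, -4.1]
grip_width: 0.0109
finger_force: 50.0
```

Emit:
play_rows --pt "0 0 -20 0 1" --pt "0 0 -40 0 1" --pt "0 0 -40 0 1" --pt "0 0 -40 0 1" --pt "0 0 -40 0 1"

```text
clock: 4.7
ee_pos: [0.6301, -0.0314, 0.2427]
tcp_rot: [0.693, 0.721, 0.001, 0.001]
force: [0.1, -0.7, -2.7]
grip_width: 0.0108
finger_force: 50.0
```

```bash
python3 - <<'E'
from h import *
to(.649,-.0163,.209,2.3)
t=bot.read_camera("top");s=bot.read_camera("side")
A=cv2.resize(t[110:270,210:340],(0,0),fx=2.5,fy=2.5,interpolation=3);B=cv2.resize(s[110:270,190:360],(0,0),fx=2.5,fy=2.5,interpolation=3)
cv2.imwrite("pics/onb.png",np.hstack([A,B]))
for a,ce,b in blobs(s,"orange"):
    if 150<ce[1]<270: print("side",a,ce)
for a,ce,b in blobs(t,"orange"):
    if 170<ce[1]<270: print("top",a,ce)
E
```

```text
delta mm [ 18.9  15.1 -33.7] deg -0.0 | t 4.7 q [ 0.25  0.75 -0.51  1.56  0.43  0.94 -0.36] F [ 0.1 -0.7 -2.7] w 0.0108
side 719.5 [267.5 243. ]
side 210.5 [267. 220.]
side 97.0 [243.1 185.9]
top 130.5 [272.1 202.2]
top 125.0 [252.  202.2]
top 125.5 [256.8 184.9]
```

View pics/onb.png

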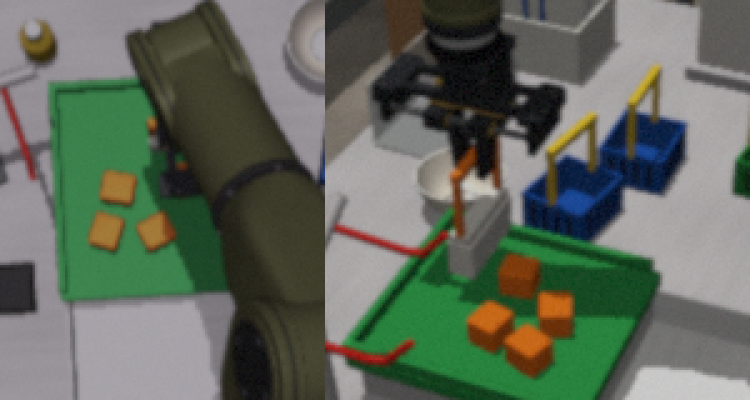

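The scraper hangs upright in the gripper, behind the chunks. All four chunks are where they were. I'll move it the last bit back and lower it.

Emit:
play_rows --pt "19 15 0 0 1" --pt "19 15 0 0 1" --pt "19 15 -15 0 1" --pt "19 15 -28 0 1" --pt "19 15 -33 0 1" --pt "19 15 -33 0 1" --pt "19 15 -33 0 1"

```text
clock: 5.5
ee_pos: [0.6484, -0.0166, 0.2084]
tcp_rot: [0.693, 0.721, -0.0, -0.0]
force: [-0.0, 0.2, -3.4]
grip_width: 0.0108
finger_force: 50.0
```

```bash
python3 - <<'E'
from h import *
to(.649,-.0163,.209,2.3)
o=np.array([.568,.0105]);M=R.from_euler("z",2.3,degrees=True).as_matrix()[:2,:2]
for p in((.08,-.03),(-.118,-.03),(.08,.055),(-.118,.055)): print(p,o+M@p)
E
```

```text
delta mm [0.6 0.3 0.6] deg -0.0 | t 5.5 q [ 0.21  0.82 -0.49  1.53  0.45  0.91 -0.39] F [-0.   0.2 -3.4] w 0.0108
(0.08, -0.03) [ 0.64913951 -0.01626529]
(-0.118, -0.03) [ 0.45129902 -0.02421138]
(0.08, 0.055) [0.6457283  0.06866624]
(-0.118, 0.055) [0.44788781 0.06072014]
```

Emit:
play_rows --pt "-12 0 0 0 1" --pt "-24 -1 0 0 1" --pt "-36 -1 0 0 1" --pt "-48 -2 0 0 1" --pt "-60 -2 0 0 1" --pt "-72 -3 0 0 1" --pt "-84 -3 0 0 1" --pt "-96 -4 0 0 1" --pt "-108 -4 0 0 1" --pt "-120 -5 0 0 1"

```text
clock: 6.5
ee_pos: [0.5289, -0.0212, 0.2093]
tcp_rot: [0.693, 0.721, 0.001, 0.001]
force: [0.7, -0.3, -3.2]
grip_width: 0.0108
finger_force: 50.1
```

Emit:
play_rows --pt "-9 0 0 0 1" --pt "-18 -1 0 0 1" --pt "-27 -1 0 0 1" --pt "-36 -1 0 0 1" --pt "-45 -2 0 0 1" --pt "-54 -2 0 0 1" --pt "-63 -3 0 0 1" --pt "-71 -3 0 0 1" --pt "-78 -3 0 0 1" --pt "-78 -3 0 0 1"

```text
clock: 7.5
ee_pos: [0.449, -0.0245, 0.2086]
tcp_rot: [0.692, 0.722, -0.001, -0.001]
force: [-0.1, 0.4, -4.3]
grip_width: 0.0107
finger_force: 50.0
```

```bash
python3 - <<'E'
from h import *
to(.6457,.0687,.240,2.3)
t=bot.read_camera("top");s=bot.read_camera("side")
A=cv2.resize(t[130:290,210:340],(0,0),fx=2.5,fy=2.5,interpolation=3);B=cv2.resize(s[150:310,200:380],(0,0),fx=2.5,fy=2.5,interpolation=3)
cv2.imwrite("pics/p1.png",np.hstack([A,B]))
E
```

```text
delta mm [196.7  93.2  31.4] deg -0.1 | t 7.5 q [ 0.25  0.59 -0.47  2.12  0.51  0.54 -0.55] F [-0.1  0.4 -4.3] w 0.0107
```

View pics/p1.png

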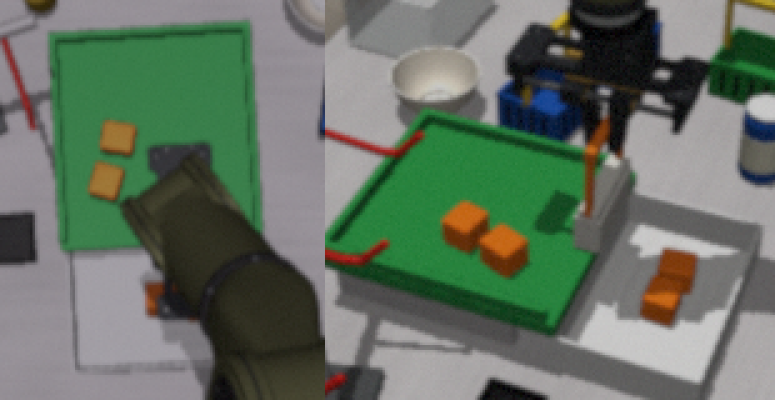

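Both right-hand chunks lie in the pan, around (665,290) in the side half. The other two chunks haven't moved. Next is the second pass, with the centre at station y=45 mm to stay clear of hook 1.

Emit:
play_rows --pt "0 0 35 0 1" --pt "0 0 70 0 1" --pt "33 14 70 0 1" --pt "66 28 70 0 1" --pt "99 42 70 0 1" --pt "132 56 70 0 1" --pt "165 70 70 0 1" --pt "197 83 70 0 1" --pt "197 83 70 0 1" --pt "197 83 70 0 1"

```text
clock: 8.6
ee_pos: [0.6476, 0.0591, 0.2777]
tcp_rot: [0.692, 0.722, -0.001, -0.001]
force: [0.6, -1.1, -3.6]
grip_width: 0.0106
finger_force: 50.0
```

Emit:
play_rows --pt "0 0 -20 0 1" --pt "0 0 -40 0 1" --pt "0 0 -58 0 1" --pt "0 0 -68 0 1" --pt "0 0 -68 0 1" --pt "0 0 -68 0 1"

```text
clock: 9.2
ee_pos: [0.6478, 0.0587, 0.2114]
tcp_rot: [0.693, 0.721, 0.0, 0.0]
force: [0.4, -0.0, -3.4]
grip_width: 0.0109
finger_force: 50.0
```

```bash
python3 - <<'E'
from h import *
to(.6461,.0587,.209,2.3)
E
```

```text
delta mm [-1.7  0.  -2.4] deg -0.0 | t 9.2 q [ 0.1   0.81 -0.5   1.52  0.45  0.92 -0.5 ] F [ 0.4 -0.  -3.4] w 0.0109
```

Emit:
play_rows --pt "-12 0 -2 0 1" --pt "-24 -1 -2 0 1" --pt "-36 -1 -2 0 1" --pt "-48 -2 -2 0 1" --pt "-60 -2 -2 0 1" --pt "-72 -3 -2 0 1" --pt "-84 -3 -2 0 1" --pt "-96 -4 -2 0 1" --pt "-108 -4 -2 0 1" --pt "-120 -5 -2 0 1"

```text
clock: 10.2
ee_pos: [0.5287, 0.0543, 0.2104]
tcp_rot: [0.692, 0.721, 0.002, 0.001]
force: [0.1, -0.3, -3.0]
grip_width: 0.0106
finger_force: 50.1
```

Emit:
play_rows --pt "-9 0 0 0 1" --pt "-18 -1 0 0 1" --pt "-27 -1 0 0 1" --pt "-36 -1 0 0 1" --pt "-45 -2 0 0 1" --pt "-54 -2 0 0 1" --pt "-63 -3 0 0 1" --pt "-72 -3 0 0 1" --pt "-80 -3 0 0 1" --pt "-80 -3 0 0 1"

```text
clock: 11.2
ee_pos: [0.446, 0.0506, 0.2086]
tcp_rot: [0.692, 0.722, -0.001, -0.0]
force: [-0.0, -0.0, -3.8]
grip_width: 0.0105
finger_force: 50.0
```

```bash
python3 - <<'E'
from h import *
to(.4585,.2338,.30,1.5)
t=bot.read_camera("top");s=bot.read_camera("side")
A=cv2.resize(t[130:290,170:330],(0,0),fx=2.5,fy=2.5,interpolation=3);B=cv2.resize(s[180:340,220:380],(0,0),fx=2.5,fy=2.5,interpolation=3)
cv2.imwrite("pics/p2.png",np.hstack([A,B]))
E
```

```text
delta mm [ 12.5 183.2  91.4] deg -0.9 | t 11.2 q [ 0.09  0.59 -0.47  2.12  0.51  0.54 -0.72] F [-0.  -0.  -3.8] w 0.0105
```

View pics/p2.png

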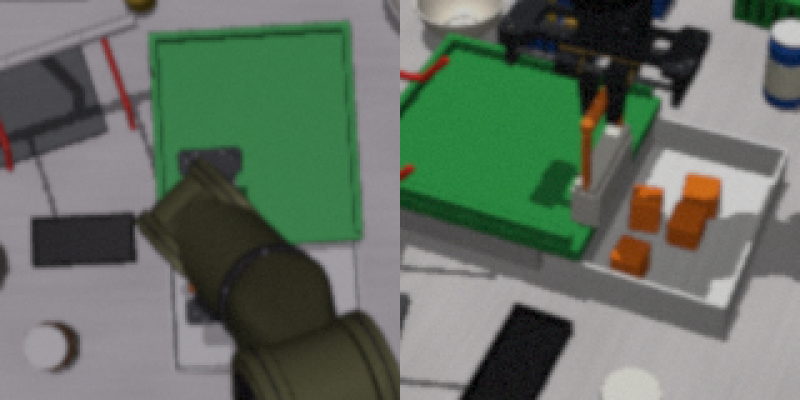

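All four chunks lie in the pan, at about (645,205), (700,190), (685,225) and (630,255) in the side half, and the board is empty. Over the tray, the gripper body would come close to hook 2's tip. So I'll set the scraper on the board and regrip its bar 25 mm toward -y first.

Emit:
play_rows --pt "25 0 5 0 1" --pt "50 0 5 0 1" --pt "75 0 5 0 1" --pt "100 0 5 0 1" --pt "100 0 5 0 1" --pt "100 0 2 0 1" --pt "100 0 0 0 1" --pt "100 0 -1 0 1" --pt "100 0 -2 0 1" --pt "100 0 -2 0 1"

```text
clock: 12.3
ee_pos: [0.5475, 0.0511, 0.2069]
tcp_rot: [0.692, 0.722, 0.0, -0.0]
force: [-0.2, -0.2, -2.2]
grip_width: 0.0113
finger_force: 50.0
```

Emit:
play_rows --pt "0 0 0 0 0.7" --pt "0 0 0 0 0.7" --pt "0 0 0 0 0.7" --pt "0 0 0 0 0.7" --pt "1 -12 0 0 0.7" --pt "1 -25 0 0 0.7" --pt "1 -25 0 0 0.7" --pt "1 -25 0 0 1" --pt "1 -25 0 0 1" --pt "1 -25 0 0 1" --force 55

```text
clock: 13.3
ee_pos: [0.5489, 0.0261, 0.2069]
tcp_rot: [0.692, 0.722, 0.0, 0.0]
force: [0.6, -0.5, -0.5]
grip_width: 0.0106
finger_force: 55.0
```

Emit:
play_rows --pt "0 0 0 0 1" --pt "0 0 0 0 1" --pt "0 0 0 0 1" --pt "0 0 25 0 1" --pt "0 0 50 0 1" --pt "0 0 50 0 1"

```text
clock: 13.9
ee_pos: [0.5501, 0.0266, 0.2589]
tcp_rot: [0.692, 0.721, 0.002, 0.001]
force: [1.4, -0.5, -3.3]
grip_width: 0.0109
finger_force: 55.1
```

```bash
python3 - <<'E'
from h import *
to(.4585,.2338-.025,.30,1.5)
t=bot.read_camera("top");s=bot.read_camera("side")
B=cv2.resize(s[120:280,200:400],(0,0),fx=3,fy=3,interpolation=3)
cv2.imwrite("pics/regrip.png",B)
E
```

```text
delta mm [-91.6 182.2  41.1] deg -0.9 | t 13.9 q [ 0.19  0.63 -0.54  1.79  0.42  0.83 -0.51] F [ 1.4 -0.5 -3.3] w 0.0109
```

View pics/regrip.png

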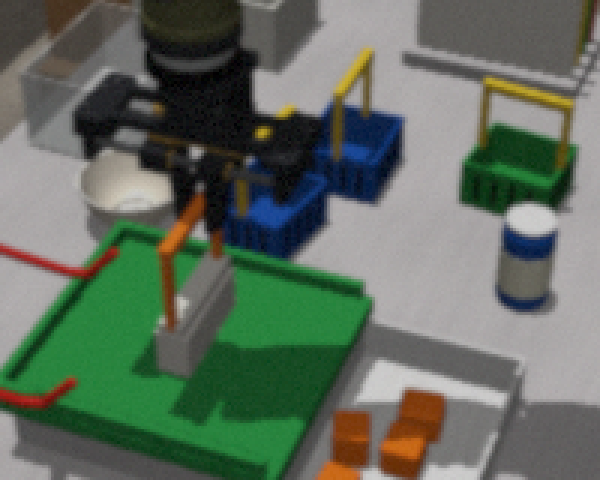

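Emit:
play_rows --pt "-23 0 15 0 1" --pt "-46 0 31 0 1" --pt "-69 0 31 0 1" --pt "-92 30 31 0 1" --pt "-92 60 31 0 1" --pt "-92 90 31 0 1" --pt "-92 120 31 0 1" --pt "-92 150 31 -1 1" --pt "-92 182 31 -1 1" --pt "-92 182 31 -1 1"

```text
clock: 15.0
ee_pos: [0.4554, 0.2136, 0.2867]
tcp_rot: [0.696, 0.718, 0.001, -0.002]
force: [-1.2, 0.4, -2.4]
grip_width: 0.0108
finger_force: 55.0
```

Emit:
play_rows --pt "0 0 -30 0 1" --pt "0 0 -60 0 1" --pt "0 0 -90 0 1" --pt "0 0 -110 0 1" --pt "0 0 -120 0 1" --pt "0 0 -120 0 1" --pt "0 0 -120 0 1"

```text
clock: 15.7
ee_pos: [0.4568, 0.2079, 0.1679]
tcp_rot: [0.699, 0.715, 0.0, -0.0]
force: [0.0, 0.7, -2.3]
grip_width: 0.011
finger_force: 55.0
```

```bash
python3 - <<'E'
from h import *
to(.4585,.2338-.025,.137,1.5)
t=bot.read_camera("top");s=bot.read_camera("side")
A=cv2.resize(t[140:280,130:270],(0,0),fx=2.5,fy=2.5,interpolation=3);B=cv2.resize(s[220:360,180:340],(0,0),fx=2.5,fy=2.5,interpolation=3)
cv2.imwrite("pics/tray.png",np.hstack([A,B]))
E
```

```text
delta mm [  1.7   0.9 -30.9] deg 0.2 | t 15.7 q [-0.26  0.71 -0.42  2.01  0.55  0.53 -1.05] F [ 0.   0.7 -2.3] w 0.011
```

View pics/tray.png

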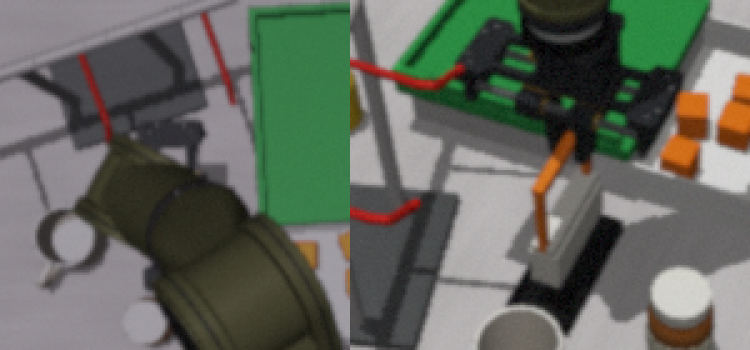

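The scraper hangs upright over the tray, with its block inside the tray outline around (565,240) in the side half. The gripper is clear of both hook tips, so I'll lower it slowly.

Emit:
play_rows --pt "2 1 -8 0 1" --pt "2 1 -16 0 1" --pt "2 1 -22 0 1" --pt "2 1 -26 0 1" --pt "2 1 -29 0 1" --pt "2 1 -30 0 1" --pt "2 1 -31 0 1" --pt "2 1 -31 0 1"

```text
clock: 16.6
ee_pos: [0.4588, 0.2089, 0.1368]
tcp_rot: [0.699, 0.715, 0.0, 0.0]
force: [0.4, -0.8, -3.4]
grip_width: 0.0108
finger_force: 55.0
```

```bash
python3 - <<'E'
from h import *
to(.4585,.2338-.025,.136,1.5)
E
```

```text
delta mm [-0.3 -0.1 -0.8] deg 0.2 | t 16.6 q [-0.29  0.76 -0.37  2.03  0.59  0.46 -1.08] F [ 0.4 -0.8 -3.4] w 0.0108
```

Emit:
play_rows --pt "0 0 -1 0 1" --pt "0 0 -2 0 1" --pt "0 0 -2 0 0.7" --pt "0 0 -2 0 0.7" --pt "0 0 -2 0 0.7" --pt "0 0 -2 0 0.7" --pt "0 0 20 0 0.7" --pt "0 0 50 0 0.7" --pt "0 0 90 0 0.7" --pt "0 0 130 0 0.7"

```text
clock: 17.6
ee_pos: [0.4582, 0.2088, 0.2679]
tcp_rot: [0.699, 0.716, -0.0, -0.0]
force: [1.2, 0.3, -0.2]
grip_width: 0.0262
finger_force: 0.0
```

Emit:
play_rows --pt "0 0 30 0 0.5" --pt "0 0 60 0 0.3" --pt "-20 -40 60 0 0" --pt "-20 -80 60 0 0" --pt "-20 -120 60 0 0" --pt "-20 -160 60 0 0" --pt "-20 -200 60 0 0" --pt "-20 -240 60 0 0" --pt "-20 -280 60 0 0" --pt "-20 -320 60 0 0"

```text
clock: 18.6
ee_pos: [0.4384, -0.1127, 0.3268]
tcp_rot: [0.699, 0.715, 0.0, 0.0]
force: [0.8, 0.9, 0.7]
grip_width: 0.0878
finger_force: 0.0
```

```bash
python3 - <<'E'
from h import *
t=bot.read_camera("top");s=bot.read_camera("side")
def rect(b,z):
    c=np.array([cast("top",p,z)[:2] for p in b]); e=c-np.roll(c,-1,0); L=np.linalg.norm(e,axis=1)
    u=e[0 if L[0]>L[1] else 1]; return c.mean(0).round(4),np.degrees(np.arctan(u[1]/u[0])).round(1),L[:2].round(4)
for c in("yellow","orange"):
    for a,ce,b in blobs(t,c): 
        if 170<ce[0]<430 and 100<ce[1]<290: print(c,a,ce,rect(b,.136))
to(.622,-.251,.26,-11)
A=cv2.resize(t[100:300,130:440],(0,0),fx=2,fy=2,interpolation=3)
cv2.imwrite("pics/t2.png",A)
E
```

```text
yellow 106.0 [420.1 240. ] (array([ 0.3977, -0.423 ]), np.float64(-4.5), array([0.0945, 0.0146]))
yellow 70.5 [405.5 177.5] (array([ 0.583 , -0.3872]), np.float64(88.8), array([0.0149, 0.0973]))
yellow 60.5 [359.1 165.4] (array([ 0.6222, -0.2513]), np.float64(78.8), array([0.0143, 0.0955]))
yellow 44.5 [225.4 127.4] (array([0.7454, 0.1449]), np.float64(-67.3), array([0.0314, 0.0236]))
orange 94.5 [274.5 252. ] (array([0.3704, 0.0045]), np.float64(88.9), array([0.0294, 0.0324]))
orange 92.0 [289.4 251.7] (array([ 0.3705, -0.0394]), np.float64(9.8), array([0.0294, 0.0323]))
orange 81.0 [251.  241.5] (array([0.4025, 0.0733]), np.float64(88.9), array([0.0295, 0.0265]))
orange 79.0 [271.4 237.1] (array([0.4142, 0.0127]), np.float64(-69.4), array([0.0295, 0.028 ]))
orange 75.0 [198.5 224. ] (array([0.4572, 0.2281]), np.float64(88.9), array([0.098 , 0.0119]))
delta mm [ 184.2 -133.8  -66.1] deg -11.8 | t 18.7 q [ 0.57  0.42 -0.59  1.96  0.31  0.86 -0.18] F [-0.2  0.9 -0.3] w 0.088
```

View pics/t2.png

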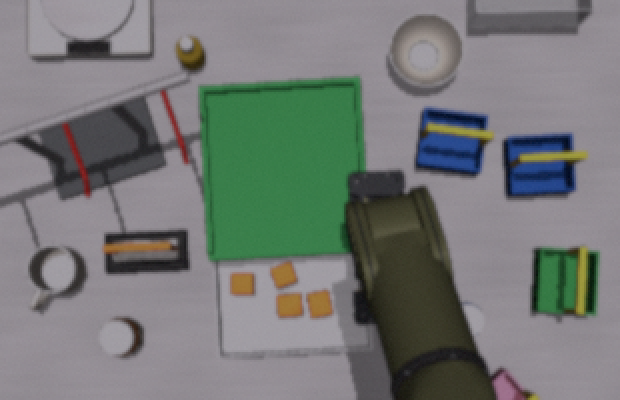

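The scraper stands in the tray: its bar is at (140,247) in the crop, inside the black outline. The four chunks are in the pan and both blue baskets haven't moved. Next I'll grip the first basket at (358,166), 26 mm toward -y from the bar's middle.

Emit:
play_rows --pt "22 -20 0 -1.5 0" --pt "45 -41 0 -3 0" --pt "67 -61 0 -4.5 0" --pt "90 -82 0 -6 0" --pt "112 -102 -10 -7.5 0" --pt "134 -123 -25 -9 0" --pt "157 -143 -45 -10.5 0" --pt "179 -164 -65 -12 0" --pt "179 -164 -77 -12 0" --pt "179 -164 -77 -12 0"

```text
clock: 19.7
ee_pos: [0.6166, -0.2737, 0.2471]
tcp_rot: [0.769, 0.639, -0.001, -0.002]
force: [0.2, 0.0, -0.6]
grip_width: 0.0879
finger_force: 0.0
```

```bash
python3 - <<'E'
from h import *
to(.617,-.277,.137,-11.2)
E
```

```text
delta mm [   0.4   -3.3 -110.1] deg -0.6 | t 19.7 q [ 0.57  0.8  -0.45  1.4   0.37  1.03 -0.14] F [ 0.2  0.  -0.6] w 0.0879
```

Emit:
play_rows --pt "0 -1 -30 0 0" --pt "0 -1 -60 0 0" --pt "0 -1 -90 0 0" --pt "0 -1 -108 0 0" --pt "0 -1 -109 0 0" --pt "0 -1 -109 0 0.6" --pt "0 -1 -109 0 1" --pt "0 -1 -109 0 1" --pt "0 -1 -109 0 1" --pt "0 -1 -109 0 1" --force 50

```text
clock: 20.7
ee_pos: [0.6179, -0.2763, 0.1414]
tcp_rot: [0.77, 0.638, 0.0, 0.0]
force: [-0.4, -0.3, 0.2]
grip_width: 0.0502
finger_force: 0.0
```

Emit:
play_rows --pt "0 0 0 0 1" --pt "0 0 0 0 1" --pt "0 0 0 0 1" --pt "0 0 0 0 1" --pt "0 0 0 0 1"

```text
clock: 21.2
ee_pos: [0.618, -0.2762, 0.1408]
tcp_rot: [0.77, 0.638, 0.0, 0.0]
force: [0.1, -0.1, -1.5]
grip_width: 0.0114
finger_force: 49.9
```

```bash
python3 - <<'E'
from h import *
to(.617,-.277,.137,-11.2)
E
```

```text
delta mm [-1.  -0.8 -3.8] deg -0.5 | t 21.2 q [ 0.56  0.92 -0.41  1.48  0.44  0.83 -0.19] F [ 0.1 -0.1 -1.5] w 0.0114
```

Emit:
play_rows --pt "0 0 20 0 1" --pt "0 0 50 0 1" --pt "0 0 80 0 1" --pt "0 0 110 0 1" --pt "0 0 140 0 1" --pt "0 0 165 0 1" --pt "0 0 190 0 1" --pt "-15 20 190 2 1" --pt "-35 45 190 4 1" --pt "-55 70 190 6 1"

```text
clock: 22.2
ee_pos: [0.5616, -0.2055, 0.3303]
tcp_rot: [0.735, 0.678, -0.0, -0.0]
force: [0.8, 0.6, -1.9]
grip_width: 0.0111
finger_force: 49.9
```

Emit:
play_rows --pt "-22 25 0 2 1" --pt "-44 50 0 4 1" --pt "-66 75 0 6 1" --pt "-88 100 0 8 1" --pt "-110 125 0 10 1" --pt "-132 150 0 12 1" --pt "-138 180 0 14 1" --pt "-138 210 0 16 1" --pt "-138 235 0 18 1" --pt "-138 255 0 20 1"

```text
clock: 23.2
ee_pos: [0.4243, 0.0504, 0.3308]
tcp_rot: [0.605, 0.796, 0.0, 0.0]
force: [0.0, -0.0, -1.4]
grip_width: 0.0112
finger_force: 49.9
```

```bash
python3 - <<'E'
from h import *
to(.425,.30,.33,17.5)
s=bot.read_camera("side")
cv2.imwrite("pics/carry.png",cv2.resize(s[100:340,140:440],(0,0),fx=2,fy=2,interpolation=3))
E
```

```text
delta mm [  0.7 249.6  -0.8] deg 2.0 | t 23.2 q [ 0.26  0.39 -0.69  2.01  0.33  0.85 -0.34] F [ 0.  -0.  -1.4] w 0.0112
```

View pics/carry.png

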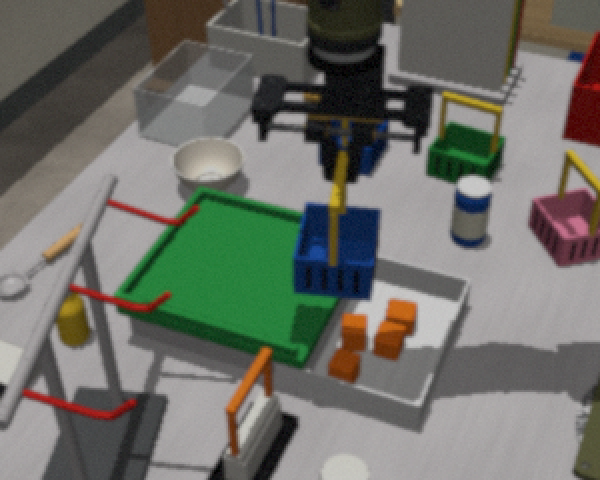

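The basket hangs level in the grip, with its bar at (340,180) in the crop. I'll carry on to the front of hook 3.

Emit:
play_rows --pt "0 30 0 1 1" --pt "0 62 0 2 1" --pt "0 95 0 2 1" --pt "0 128 0 2 1" --pt "0 161 0 2 1" --pt "0 194 0 2 1" --pt "0 227 0 2 1" --pt "5 260 0 2 1" --pt "15 292 0 2 1" --pt "24 318 0 2 1"

```text
clock: 24.25
ee_pos: [0.4488, 0.3681, 0.3304]
tcp_rot: [0.592, 0.806, -0.0, -0.0]
force: [-0.1, -0.2, -1.4]
grip_width: 0.0116
finger_force: 49.9
```

Emit:
play_rows --pt "0 0 0 0 1" --pt "0 0 0 0 1" --pt "0 0 0 0 1"

```text
clock: 24.55
ee_pos: [0.4488, 0.3651, 0.3303]
tcp_rot: [0.593, 0.805, -0.001, 0.0]
force: [0.8, -0.6, -1.7]
grip_width: 0.0114
finger_force: 49.9
```

```bash
python3 - <<'E'
from h import *
to(.4488,.3684,.317,17.5); to(.5156,.3894,.317,17.5)
t=bot.read_camera("top");s=bot.read_camera("side")
A=cv2.resize(t[120:280,80:240],(0,0),fx=2.5,fy=2.5,interpolation=3);B=cv2.resize(s[220:380,110:270],(0,0),fx=2.5,fy=2.5,interpolation=3)
cv2.imwrite("pics/hk.png",np.hstack([A,B]))
E
```

```text
delta mm [  0.    3.3 -13.3] deg 0.2 | t 24.55 q [-0.39  0.61 -0.64  1.6   0.4   1.07 -0.84] F [ 0.8 -0.6 -1.7] w 0.0114
delta mm [ 66.8  24.3 -13.3] deg 0.2 | t 24.55 q [-0.39  0.61 -0.64  1.6   0.4   1.07 -0.84] F [ 0.8 -0.6 -1.7] w 0.0114
```

View pics/hk.png

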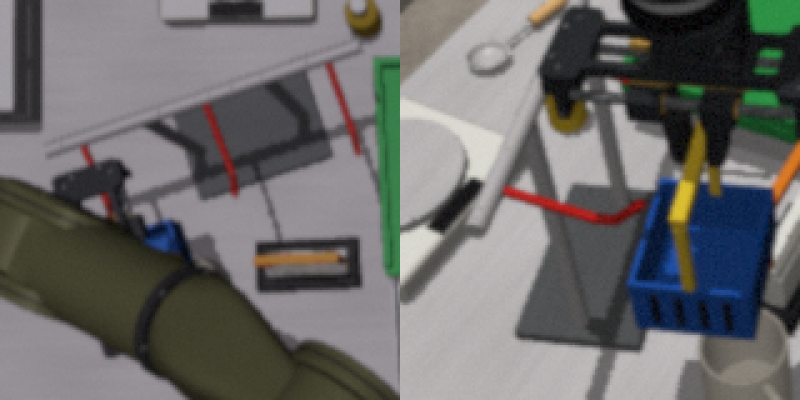

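The basket is in front of hook 3 and level. Its bar is at about (690,170) in the side half and the hook tip at (640,205), so I'll move in above the tip.

Emit:
play_rows --pt "13 6 0 0 1" --pt "27 11 0 0 1" --pt "40 16 0 0 1" --pt "54 21 0 0 1" --pt "67 24 0 0 1" --pt "67 24 0 0 1" --pt "67 24 0 0 1" --pt "67 24 -8 0 1" --pt "67 24 -16 0 1" --pt "67 24 -24 0 1"

```text
clock: 25.65
ee_pos: [0.5152, 0.3905, 0.3059]
tcp_rot: [0.592, 0.806, -0.0, 0.0]
force: [0.5, -0.4, -2.3]
grip_width: 0.0112
finger_force: 49.9
```

```bash
python3 - <<'E'
from h import *
to(.5156,.3894,.281,17.5)
s=bot.read_camera("side")
print("expected bar centre/ends/seat/tip px in side:")
p=bot.state()["ee_pos"]; u=np.array([-.30,.954,0]); c=p+.0253*u-[0,0,.0108]; print(c)
for q in(c,c+.05*u,c-.05*u,[.508,.4135,.26],[.479,.404,.282]): print(proj("side",q)-[110,220])
cv2.imwrite("pics/hk2.png",cv2.resize(s[220:380,110:270],(0,0),fx=3,fy=3,interpolation=3))
E
```

```text
delta mm [  0.4  -1.1 -24.9] deg 0.1 | t 25.65 q [-0.41  0.73 -0.61  1.43  0.44  1.13 -0.79] F [ 0.5 -0.4 -2.3] w 0.0112
expected bar centre/ends/seat/tip px in side:
[0.50724311 0.4140113  0.29350932]
[79.034117   76.99095777]
[70.69461178 99.55817853]
[86.66675223 56.33657128]
[81.56245164 88.40048193]
[96.14973    82.17721787]
```

View pics/hk2.png

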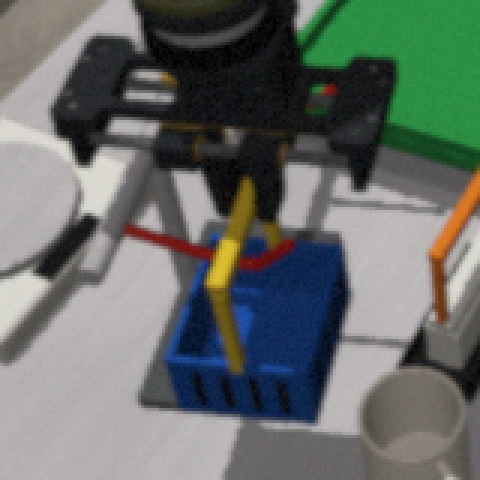

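The hook runs through the window under the yellow bar (bar middle at (237,230), seat at (245,265)), as computed. I'll lower the bar onto the seat.

Emit:
play_rows --pt "0 -1 -8 0 1" --pt "0 -1 -15 0 1" --pt "0 -1 -19 0 1" --pt "0 -1 -22 0 1" --pt "0 -1 -23 0 1" --pt "0 -1 -24 0 1" --pt "0 -1 -24 0 1" --pt "0 -1 -24 0 1"

```text
clock: 26.5
ee_pos: [0.5158, 0.3899, 0.283]
tcp_rot: [0.592, 0.806, 0.0, 0.0]
force: [0.0, -0.1, -1.5]
grip_width: 0.0114
finger_force: 49.9
```

Emit:
play_rows --pt "0 0 -1 0 1" --pt "0 0 -2 0 1" --pt "0 0 -3 0 1" --pt "0 0 -3 0 1" --pt "0 0 -3 0 1"

```text
clock: 27.0
ee_pos: [0.5158, 0.3898, 0.2801]
tcp_rot: [0.592, 0.806, 0.0, 0.0]
force: [-0.7, -1.9, 1.7]
grip_width: 0.0112
finger_force: 49.9
```

Emit:
play_rows --pt "0 0 0 0 0.8" --pt "0 0 0 0 0.6" --pt "0 0 0 0 0.5" --pt "0 0 0 0 0.5" --pt "0 0 0 0 0.5" --pt "0 0 10 0 0.5" --pt "0 0 20 0 0.5" --pt "0 0 40 0 0.5" --pt "0 0 65 0 0.5" --pt "0 0 90 0 0.5"

```text
clock: 28.0
ee_pos: [0.5157, 0.3899, 0.3718]
tcp_rot: [0.592, 0.806, 0.001, -0.0]
force: [0.1, 1.1, 0.5]
grip_width: 0.0439
finger_force: 0.0
```

Emit:
play_rows --pt "-40 -13 0 0 0" --pt "-80 -26 0 0 0" --pt "-80 -60 0 0 0" --pt "-80 -100 0 0 0" --pt "-80 -140 0 0 0" --pt "-80 -180 0 0 0" --pt "-80 -220 0 0 0" --pt "-80 -260 0 0 0" --pt "-80 -300 0 0 0" --pt "-80 -340 0 0 0"

```text
clock: 29.0
ee_pos: [0.4359, 0.0486, 0.3709]
tcp_rot: [0.592, 0.806, 0.001, 0.001]
force: [1.3, -0.3, 0.6]
grip_width: 0.0882
finger_force: 0.0
```

```bash
python3 - <<'E'
from h import *
t=bot.read_camera("top");s=bot.read_camera("side")
for a,ce,b in blobs(t,"yellow"):
    z=.276 if ce[0]<200 else .136
    c=np.array([cast("top",p,z)[:2] for p in b]); e=c-np.roll(c,-1,0);L=np.linalg.norm(e,axis=1);u=e[0 if L[0]>L[1] else 1]
    if ce[0]<430: print(a,ce,c.mean(0).round(4),np.degrees(np.arctan(u[1]/u[0])).round(1),L[:2].round(4))
to(.583,-.387,.26,-1.2)
A=cv2.resize(t[100:300,80:280],(0,0),fx=2,fy=2,interpolation=3);B=cv2.resize(s[200:400,100:300],(0,0),fx=2,fy=2,interpolation=3)
cv2.imwrite("pics/hung1.png",np.hstack([A,B]))
E
```

```text
92.0 [385. 309.] [ 0.199  -0.3141] -48.0 [0.0951 0.0144]
107.0 [420.6 240.1] [ 0.3973 -0.4246] -6.1 [0.0947 0.0152]
100.0 [123.4 203.1] [0.5105 0.4096] -69.5 [0.0989 0.0144]
70.5 [405.5 177.5] [ 0.583  -0.3872] 88.8 [0.0149 0.0973]
39.0 [225.9 127. ] [0.7468 0.1433] -55.2 [0.031  0.0225]
delta mm [ 147.1 -430.9 -110.1] deg -18.0 | t 29.1 q [ 0.29  0.35 -0.7   1.92  0.28  0.97 -0.24] F [ 0.1  0.3 -0.3] w 0.0882
```

View pics/hung1.png

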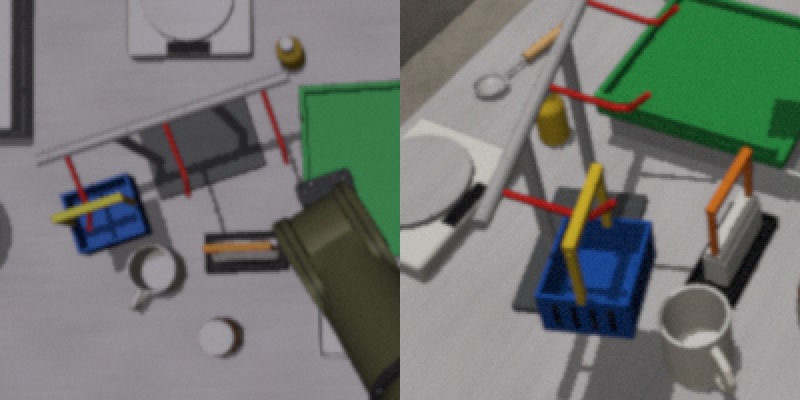

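The first basket hangs on hook 3, with its bar over the hook at (88,210) in the top half. Nothing else moved. Now the second basket.

Emit:
play_rows --pt "12 -38 0 -1.5 0" --pt "24 -77 0 -3 0" --pt "36 -115 0 -4.5 0" --pt "48 -154 0 -6 0" --pt "60 -192 0 -7.5 0" --pt "73 -231 0 -9 0" --pt "85 -269 0 -10.5 0" --pt "97 -307 0 -12 0" --pt "109 -346 0 -13.5 0" --pt "122 -384 0 -15 0"

```text
clock: 30.1
ee_pos: [0.5589, -0.3349, 0.3709]
tcp_rot: [0.693, 0.721, 0.001, 0.001]
force: [0.9, -0.6, -1.4]
grip_width: 0.0881
finger_force: 0.0
```

Emit:
play_rows --pt "12 -39 0 -1.5 0" --pt "24 -77 -30 -3 0" --pt "24 -77 -60 -3 0" --pt "24 -77 -90 -3 0" --pt "24 -77 -120 -3 0" --pt "24 -77 -120 -3 0" --pt "24 -77 -120 -3 0"

```text
clock: 30.8
ee_pos: [0.5827, -0.4106, 0.2508]
tcp_rot: [0.711, 0.703, 0.001, 0.0]
force: [0.5, -0.2, 0.5]
grip_width: 0.0883
finger_force: 0.0
```

```bash
python3 - <<'E'
from h import *
to(.5825,-.413,.139,-1.2)
E
```

```text
delta mm [  -0.2   -2.4 -111.8] deg -0.6 | t 30.8 q [ 0.77  0.86 -0.48  1.26  0.4   1.11  0.25] F [ 0.5 -0.2  0.5] w 0.0883
```

Emit:
play_rows --pt "0 -1 -30 -1 0" --pt "0 -1 -60 -1 0" --pt "0 -1 -90 -1 0" --pt "0 -1 -108 -1 0" --pt "0 -1 -111 -1 0" --pt "0 -1 -111 -1 0.6" --pt "0 -1 -111 -1 1" --pt "0 -1 -111 -1 1" --pt "0 -1 -111 -1 1" --pt "0 -1 -111 -1 1" --force 50

```text
clock: 31.8
ee_pos: [0.582, -0.4124, 0.1394]
tcp_rot: [0.717, 0.697, 0.0, 0.0]
force: [0.6, 0.4, -0.0]
grip_width: 0.0501
finger_force: 0.0
```

Emit:
play_rows --pt "0 0 0 0 1" --pt "0 0 0 0 1" --pt "0 0 0 0 1" --pt "0 0 0 0 1" --pt "0 0 0 0 1"

```text
clock: 32.3
ee_pos: [0.5819, -0.4122, 0.1387]
tcp_rot: [0.717, 0.697, 0.0, 0.0]
force: [0.2, 0.5, -2.3]
grip_width: 0.0116
finger_force: 49.7
```

```bash
python3 - <<'E'
from h import *
to(.5825,-.413,.139,-1.2);print(bot.state()["ee_pos"])
E
```

```text
delta mm [ 0.6 -0.8  0.3] deg 0.4 | t 32.3 q [ 0.75  0.98 -0.43  1.35  0.45  0.91  0.18] F [ 0.2  0.5 -2.3] w 0.0116
[ 0.58187442 -0.41216591  0.13872996]
```

Emit:
play_rows --pt "0 0 20 0 1" --pt "0 0 50 0 1" --pt "0 0 80 0 1" --pt "0 0 110 0 1" --pt "0 0 140 0 1" --pt "0 0 165 0 1" --pt "0 0 191 0 1" --pt "-5 22 191 2 1" --pt "-11 50 191 4 1" --pt "-18 80 191 6 1"

```text
clock: 33.3
ee_pos: [0.5629, -0.3317, 0.3291]
tcp_rot: [0.68, 0.734, -0.0, -0.0]
force: [0.5, 0.7, -1.7]
grip_width: 0.0111
finger_force: 49.5
```

Emit:
play_rows --pt "-7 32 0 2 1" --pt "-14 64 0 4 1" --pt "-22 96 0 6 1" --pt "-29 128 0 8 1" --pt "-36 160 0 10 1" --pt "-43 192 0 12 1" --pt "-51 224 0 13 1" --pt "-58 254 0 13 1" --pt "-64 282 0 13 1" --pt "-64 300 0 13 1"

```text
clock: 34.3
ee_pos: [0.4983, -0.0298, 0.3297]
tcp_rot: [0.591, 0.807, -0.0, -0.001]
force: [0.4, -0.4, -2.6]
grip_width: 0.011
finger_force: 49.5
```

Emit:
play_rows --pt "5 25 0 0 1" --pt "12 55 0 0 1" --pt "20 85 0 0 1" --pt "28 110 0 0 1" --pt "35 132 0 0 1" --pt "35 132 0 0 1" --pt "35 132 0 0 1" --pt "35 132 0 0 1"

```text
clock: 35.1
ee_pos: [0.5343, 0.0984, 0.3293]
tcp_rot: [0.593, 0.805, -0.001, 0.0]
force: [0.3, -0.2, -2.2]
grip_width: 0.0114
finger_force: 49.5
```

```bash
python3 - <<'E'
from h import *
to(.6015,.1216,.33,17.5)
E
```

```text
delta mm [67.2 23.2  0.7] deg 0.2 | t 35.1 q [ 0.11  0.55 -0.61  1.71  0.37  1.   -0.34] F [ 0.3 -0.2 -2.2] w 0.0114
```

Emit:
play_rows --pt "13 5 0 0 1" --pt "27 10 0 0 1" --pt "40 15 0 0 1" --pt "54 19 0 0 1" --pt "67 23 0 0 1" --pt "67 23 0 0 1" --pt "67 23 0 0 1" --pt "67 23 -9 0 1" --pt "67 23 -18 0 1" --pt "67 23 -27 0 1"

```text
clock: 36.1
ee_pos: [0.6011, 0.1223, 0.3017]
tcp_rot: [0.592, 0.806, -0.001, -0.0]
force: [-0.0, -0.1, -2.8]
grip_width: 0.0113
finger_force: 49.5
```

```bash
python3 - <<'E'
from h import *
to(.6015,.1216,.2785,17.5)
s=bot.read_camera("side")
p=bot.state()["ee_pos"]; u=np.array([-.30,.954,0]); c=p+.025*u-[0,0,.0087]; print(c)
for q in(c,c+.05*u,c-.05*u,[.594,.1455,.26],[.565,.136,.282]): print(3*(proj("side",q)-[150,140]))
cv2.imwrite("pics/hk3.png",cv2.resize(s[140:300,150:310],(0,0),fx=3,fy=3,interpolation=3))
E
```

```text
delta mm [  0.4  -0.7 -23.2] deg 0.2 | t 36.1 q [ 0.04  0.68 -0.58  1.54  0.41  1.05 -0.34] F [-0.  -0.1 -2.8] w 0.0113
[0.59292556 0.14585102 0.29137972]
[223.47528768 181.43941643]
[207.56102417 224.44272867]
[238.30198714 141.37490538]
[226.65430895 212.7494042 ]
[263.38161335 193.02885986]
```

View pics/hk3.png

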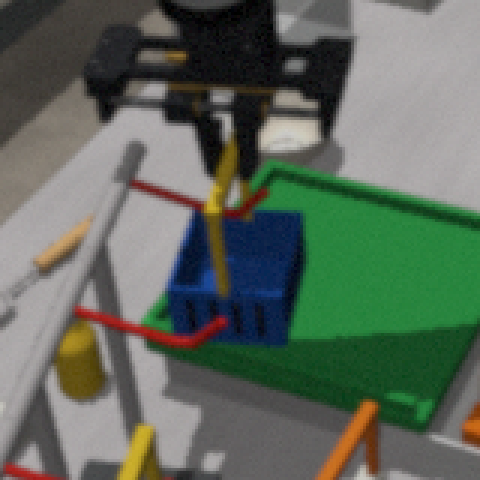

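Hook 1 runs through the window, with the bar at (220,185) above the seat at (227,213). The red hook in front at (200,330) is hook 2, closer to the camera and clear of the basket. I'll lower and release.

Emit:
play_rows --pt "0 0 -8 0 1" --pt "0 0 -15 0 1" --pt "0 0 -19 0 1" --pt "0 0 -22 0 1" --pt "0 0 -23 0 1" --pt "0 0 -24 0 1" --pt "0 0 -25 0 1" --pt "0 0 -25 0 1"

```text
clock: 36.95
ee_pos: [0.602, 0.1229, 0.2783]
tcp_rot: [0.592, 0.806, 0.0, 0.0]
force: [0.1, -0.3, -0.4]
grip_width: 0.0115
finger_force: 49.5
```

Emit:
play_rows --pt "0 0 -1 0 1" --pt "0 0 -2 0 1" --pt "0 0 -2 0 0.8" --pt "0 0 -2 0 0.6" --pt "0 0 -2 0 0.5" --pt "0 0 -2 0 0.5" --pt "0 0 -2 0 0.5" --pt "0 0 10 0 0.5" --pt "0 0 20 0 0.5" --pt "0 0 40 0 0.5"

```text
clock: 37.95
ee_pos: [0.6014, 0.1226, 0.3181]
tcp_rot: [0.592, 0.806, -0.001, -0.0]
force: [-1.0, 1.0, -0.3]
grip_width: 0.0445
finger_force: 0.0
```

Emit:
play_rows --pt "0 0 25 0 0.5" --pt "0 0 50 0 0.5" --pt "-40 -40 50 0 0.3" --pt "-80 -80 50 0 0" --pt "-110 -120 50 0 0" --pt "-140 -160 50 0 0" --pt "-160 -200 50 0 0" --pt "-160 -240 50 0 0" --pt "-160 -280 50 0 0" --pt "-160 -320 50 0 0"

```text
clock: 38.95
ee_pos: [0.4416, -0.199, 0.3692]
tcp_rot: [0.593, 0.805, 0.0, 0.001]
force: [1.7, -0.3, 0.1]
grip_width: 0.0877
finger_force: 0.0
```

Emit:
play_rows --pt "0 -30 0 0 0" --pt "0 -50 0 0 0" --pt "0 -50 0 0 0" --pt "0 -50 0 0 0" --pt "0 -50 0 0 0" --pt "0 -50 0 0 0" --pt "0 -50 0 0 0" --pt "0 -50 0 0 0"

```text
clock: 39.75
ee_pos: [0.4419, -0.2466, 0.3679]
tcp_rot: [0.592, 0.806, 0.0, 0.0]
force: [0.3, 0.0, 0.5]
grip_width: 0.0883
finger_force: 0.0
```

```bash
python3 - <<'E'
from h import *
t=bot.read_camera("top");s=bot.read_camera("side")
S=R.from_euler("z",17.5,degrees=True).as_matrix()[:2,:2]
for a,ce,b in blobs(t,"yellow"):
    if ce[0]<235 and ce[1]>135:
        p=np.mean([cast("top",q,.276)[:2] for q in b],0); print("bar",p.round(4),[(S.T@(p-h)).round(4) for h in([.594,.1455],[.553,.28],[.508,.4135])])
St=R.from_euler("z",2.3,degrees=True).as_matrix()[:2,:2]
for a,ce,b in blobs(t,"orange"):
    if 230<ce[0]<330 and ce[1]>130: print("chunk",ce,(St.T@(cast("top",ce,.035)[:2]-[.568,.0105])).round(3))
    elif 180<ce[0]<225 and 200<ce[1]<250: print("scraper bar",cast("top",ce,.14).round(4))
A=cv2.resize(t[90:290,90:440],(0,0),fx=2,fy=2,interpolation=3)[:,:];B=cv2.resize(s[150:350,120:420],(0,0),fx=2,fy=1.0,interpolation=3)
B=cv2.resize(s[150:350,120:420],(400,267)); A=cv2.resize(A,(467,267)); cv2.imwrite("pics/end.png",np.vstack([cv2.resize(t[90:290,90:390],(450,300)),cv2.resize(s[150:350,120:420],(450,300))]))
to(0,0,0,0)
E
```

```text
bar [0.5105 0.4096] [array([-2.00e-04,  2.77e-01]), array([-0.0016,  0.1364]), array([ 0.0012, -0.0045])]
bar [0.5946 0.1429] [array([-0.0002, -0.0027]), array([-0.0015, -0.1433]), array([ 0.0013, -0.2841])]
chunk [284.4 252.2] [-0.2   -0.027]
chunk [250.5 241.5] [-0.161  0.077]
chunk [271.4 237.1] [-0.151  0.011]
scraper bar [0.457  0.2275 0.14  ]
delta mm [-441.8  246.9 -367.8] deg -17.4 | t 39.85 q [ 0.82  0.45 -0.62  1.75  0.3   1.04  0.4 ] F [ 0.2  0.1 -0.9] w 0.0883
```

View pics/end.png

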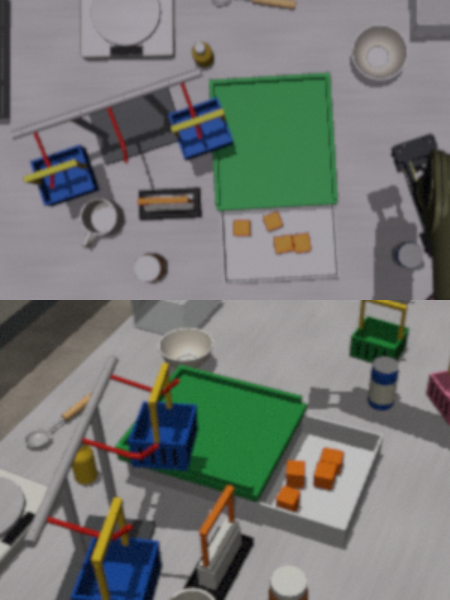

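Both baskets hang on hooks 1 and 3, with their bars within 5 mm of the seats. The scraper stands in its tray, all four chunks are in the pan, the bystanders are in place and the arm is clear. Handing in.

```bash
python3 -c "
from station import bot
print(bot.finish_job())"
```

```text
the job is handed in; nothing more can be done
None
```

The job is handed in (no verdict was returned): four chunks in the pan, scraper upright in its tray, both blue baskets hanging on hooks 1 and 3, and nothing else moved, per the last camera check.

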